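Stack a ring for marking on the stud fixture

TASK

Set up the steel washer for laser marking on the upright stud of the fixture: thread the spacer tube onto the stud first, then the washer, then the flanged bushing with its flange down, each resting flat on the one below it. Lower each part down the stud rather than letting it drop, let go of it, and leave the other things on the bench where they are.

Things in the scene. Friction and masses are not known exactly. Their poses are not given: they have to be found in the camera images.
- stud_foot (a point): Foot of the fixed upright steel stud, on its axis, at the upper face of the fixture's square steel base (120 x 120 mm, 12 mm thick, on the perforated aluminium plate whose top is 10 mm above the table). z up along the stud. The stud is 20 mm in diameter and stands 98 mm above this point; its last 10 mm taper to 10 mm diameter. Four low cap screws (6 mm high) stand at the base's corners. The base does not move.
- spacer_center (a point): Spacer: plain aluminium tube standing upright on the blue mat, outside diameter 52 mm, height 60 mm, through hole 27 mm, about 0.25 kg. The point is its centre, half-way up (30 mm above its underside); z is its axis.
- washer_center (a point): Washer: thick flat steel ring lying on the blue mat, outside diameter 66 mm, thickness 15 mm, through hole 27 mm, about 0.33 kg. The point is its centre (7.5 mm above its underside); z is its axis.
- bushing_center (a point): Bushing: aluminium, standing on its flange on the blue mat: flange 60 mm in diameter and 10 mm thick at the bottom, above it a round neck 42 mm in diameter, overall height 48 mm, through hole 27 mm, about 0.15 kg. The point is on its axis, half-way up the overall height (24 mm above its underside); z points from the flange to the neck.
- mouse: Black computer mouse on the mat, 100 x 58 x 34 mm; origin under its centre. Bystander.
- screwdriver: Screwdriver lying on the mat, 180 mm long along its x; bystander.
- driver: White flat lamp driver box on the mat, 80 x 36 x 29 mm, long along its x; origin under its centre. Bystander, lies between the mat's parts and the perforated plate.
- lamp: White spotlight housing, a 60 mm cylinder 100 mm long lying along x on a small foot, 75 mm high; origin under its centre. Bystander.
- carton: White carton, 120 x 90 x 75 mm, on the table to the left of the perforated plate; origin under its centre. Bystander.
- cleaner: White bottle, 60 mm in diameter, 150 mm high, left of the perforated plate; origin under its centre. Bystander.
Not all that is in view belongs to the job. There is more than one size of the part that bears washer_center; the job needs the largest.

How it is judged:
By the outcome, as a careful person would: the job done as asked, in the order asked, and still so for the second after the job is handed in, with the robot touching nothing.
It also fails if it takes over 72 s, if anything falls off the work surface, if the arm or the gripper's body presses on something with over 40 N, if the wrist force passes 120 N, or if a joint passes its speed limit or range.

ROBOT

A 6-joint arm with a two-finger parallel gripper is mounted at the origin on the work surface. World frame = base frame: x ahead of the robot, y to its left, z up, the work surface at z = 0. Lengths are in mm, angles in rad, forces in N, time in s.
With the tool pointing down it reaches from about 350 to 925 mm from the base axis. Payload 6.4 kg.
Tool frame: the origin (TCP) lies midway between the tips of the shut fingers; the grasp point (between the pads) lies 19 mm behind it (env.grasp_offset is the distance from the TCP to the grasp point, in mm); z points along the fingers, y is the line along which they close (so a half turn about z gives the same grasp; the last joint's range is limited). The gripper opens to 85 mm and grips with 20 to 120 N. Pads are 22 mm wide; open, the fingers measure 114 mm over their backs; the gripper's body (76 mm by 85 mm) begins 54 mm behind the grasp point. The pads swing forward as they close: fully open they stand 13 mm farther back than shut.
Start: joints at [1.043, 0.245, 1.558, -0, 1.339, -0.174], TCP at [225.2, 609.753, 231.29] pointing down, gripper open.
Joint ranges: [-3.13, 3.13], [-1.02, 2.26], [0.13, 2.54], [-0.95, 4.09], [0.21, 2.88], [-2.74, 2.74]. Speed limits (rad/s): [2.57, 2.57, 3.14, 3.14, 3.14, 3.14].

INTERFACE

Orientations are given as a rotation vector (axis times angle).
In Python, from bench import env, ik, get_image, camera_info, job gives the robot as it stands. Calls block until the motion is done:
- env.move_to(position, orientation): joint-space move of the TCP to a pose.
- env.servo_line(position, rotation=None, velocity=150): straight line of the TCP; rotation=None keeps the orientation; velocity is the mean speed in mm/s.
- env.move_joints(angles): joint-space move.
- env.set_gripper(opening, grip_force=None): opening from 0.0 (shut) to 1.0 (fully open); grip_force is the grip in N (None keeps the last); returns when the fingers have stopped.
- env.wait(seconds).
- ik(position, orientation): joint angles nearest the present ones, or None.
- env.get_state(): the state.
- get_image(name): name is "side" or "top"; returns the picture (384x512x3 uint8, blue, green, red); there is no depth.
- camera_info(name): a dict with "intrinsics" (3x3 intrinsics, pixels), "k1" (the pictures are not rectified: a ray, as slopes to the right and down, at radius r is drawn at 1 + k1 r^2 times it, then the intrinsics apply), "world_to_cam" (4x4, takes a point from world to camera coordinates). Camera axes: x right, y down, z forward; pixel columns grow to the right and rows downward; lengths in mm; the calibration is good to about 2 mm. A picture is of the moment at which its call begins. camera_info takes no time and is no camera call.
A pose or a line that the arm cannot do raises env.PlanningError and nothing moves.
- job.finish_job(): hands the job in; it is judged then, once.
The state is a dict: "time_s": time; "q": joint angles; "qvel": joint speeds; "joint_efforts": joint torques, N m; "position": TCP position; "eef_rot": TCP orientation; "ft_force": force on the tool from outside, world axes, zero at the start; "moment": the same for the moment, N m; "finger_gap": opening from 0.0 (shut) to 1.0 (fully open); "gripper_force": force on a finger pad.
Only numpy, scipy, OpenCV 4.12 (cv2) and the standard library are available. Lean on these libraries where they do the work, as an engineer would, in place of code of your own. Each camera call takes 0.05 s, during which the arm holds its last target. There are 200 camera calls.

## Working session

There is one attempt and no reset: what is moved stays moved. The work goes in short steps, each a Python script; the robot and the scene stay as the last script left them, time stands still between calls to the robot, and variables do not carry over. Pictures are saved under pics/ and viewed, at most 10 in all, crops included, and the job is handed in when it is done.

```bash
ls; mkdir -p pics; python3 - <<'E'
from bench import env, get_image, camera_info
import cv2
for n in("side","top"):
    cv2.imwrite(f"pics/{n}0.png",get_image(n)); c=camera_info(n); print(n,c)
s=env.get_state(); print(s['time_s'],s['position'],s['eef_rot'],env.grasp_offset)
E
```

```text
pics
side {'intrinsics': array([[353.54898219,   0.        , 258.50877101],
       [  0.        , 353.54898219, 191.23278029],
       [  0.        ,   0.        ,   1.        ]]), 'k1': -0.017733759916255448, 'world_to_cam': array([[ 9.11996730e-01, -4.09995610e-01, -1.28671658e-02,
        -4.86933857e+02],
       [-3.07732411e-01, -6.63107486e-01, -6.82340989e-01,
         2.20146345e+02],
       [ 2.71224496e-01,  6.26252395e-01, -7.30920796e-01,
         7.98128569e+02],
       [ 0.00000000e+00,  0.00000000e+00,  0.00000000e+00,
         1.00000000e+00]])}
top {'intrinsics': array([[377.47491589,   0.        , 257.53398237],
       [  0.        , 377.47491589, 193.63572222],
       [  0.        ,   0.        ,   1.        ]]), 'k1': 0.006998673712412513, 'world_to_cam': array([[ 2.07790289e-02, -9.99777497e-01,  3.63163989e-03,
         3.95780511e+01],
       [-9.80877176e-01, -2.10890239e-02, -1.93481828e-01,
         5.83056371e+02],
       [ 1.93515366e-01,  4.58171816e-04, -9.81097138e-01,
         9.90869979e+02],
       [ 0.00000000e+00,  0.00000000e+00,  0.00000000e+00,
         1.00000000e+00]])}
0.1 [224.95950713 609.29032739 230.25809705] [-5.52767151e-01 -3.09198433e+00  2.66281736e-03] 18.700000000000003
```

View pics/side0.png

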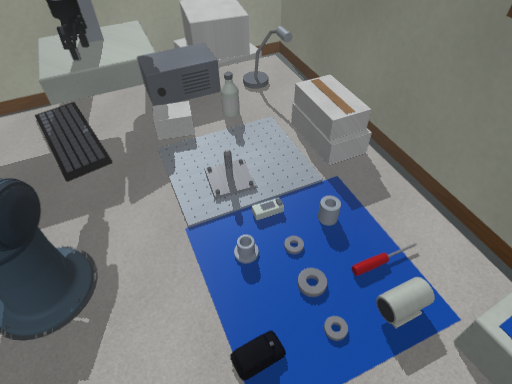

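View pics/top0.png

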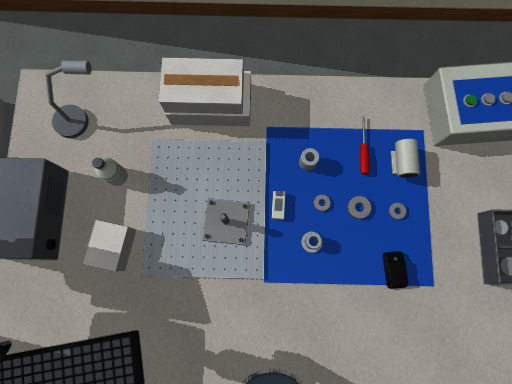

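Washer candidates are the three rings: top view (322,203), (360,207), (398,211), side view (294,245), (312,282), (336,328). The middle one, at (360,207), looks largest. Spacer is at top (310,158), bushing at (312,242), stud tip at (224,217). I'll check these in a close crop and measure the blobs.

```bash
cat > h.py <<'E'
import numpy as np, cv2
from bench import camera_info
def cam(n):
    c=camera_info(n); return c["intrinsics"],np.array([c["k1"],0,0,0.]),c["world_to_cam"]
def ray(n,p):
    K,d,T=cam(n); u=cv2.undistortPoints(np.array([[p]],float),K,d)[0,0]
    R,t=T[:3,:3],T[:3,3]; return -R.T@t, R.T@np.array([u[0],u[1],1])
def plane(n,p,z):
    o,v=ray(n,p); return o+v*(z-o[2])/v[2]
def tri(a,b):
    (o1,v1),(o2,v2)=ray("side",a),ray("top",b)
    s=np.linalg.lstsq(np.c_[v1,-v2],o2-o1,rcond=None)[0]
    x,y=o1+s[0]*v1,o2+s[1]*v2; return (x+y)/2,np.linalg.norm(x-y)
def proj(n,P):
    K,d,T=cam(n); return cv2.projectPoints(np.atleast_2d(P).astype(float),cv2.Rodrigues(T[:3,:3])[0],T[:3,3],K,d)[0][:,0]
E
python3 - <<'E'
from h import *
for n in("side","top"):
    im=cv2.imread(f"pics/{n}0.png"); hsv=cv2.cvtColor(im,cv2.COLOR_BGR2HSV)
    blue=((hsv[...,1]>150)&(abs(hsv[...,0].astype(int)-118)<15)).astype(np.uint8)
    cs,_=cv2.findContours(blue,cv2.RETR_EXTERNAL,cv2.CHAIN_APPROX_NONE)
    m=max(cs,key=cv2.contourArea); 
    if n=="top": m=min([c for c in cs if cv2.contourArea(c)>5000],key=lambda c:abs(cv2.boundingRect(c)[0]-265))
    hull=cv2.convexHull(m); mm=np.zeros(blue.shape,np.uint8); cv2.fillPoly(mm,[hull],1)
    obj=(mm&(1-blue)); cv2.imwrite(f"pics/mask_{n}.png",obj*255)
    cs,h=cv2.findContours(obj,cv2.RETR_CCOMP,cv2.CHAIN_APPROX_NONE)
    for c,hh in zip(cs,h[0]):
        a=cv2.contourArea(c)
        if a<15 or len(c)<6: continue
        e=cv2.fitEllipse(c)
        print(n,"hole" if hh[3]>=0 else "out",int(a),np.round(e[0],1),np.round(e[1],1),round(e[2]), "xy z15",plane(n,e[0],15)[:2].round())
t=cv2.imread("pics/top0.png")[130:290,190:420]; s=cv2.imread("pics/side0.png")[140:350,195:365]
cv2.imwrite("pics/ct.png",cv2.resize(t,None,fx=3.4,fy=3.4,interpolation=cv2.INTER_CUBIC))
cv2.imwrite("pics/cs.png",cv2.resize(s,None,fx=2.8,fy=2.8,interpolation=cv2.INTER_CUBIC))
E
```

```text
side out 1383 [257.7 354.6] [33.8 56.8] 58 xy z15 [ 381. -336.]
side out 445 [335.5 327.8] [22.5 25.2] 145 xy z15 [ 546. -354.]
side hole 54 [335.5 327.7] [7.5 9.7] 123 xy z15 [ 546. -354.]
side out 1822 [404.7 301.2] [39.  62.5] 59 xy z15 [ 711. -367.]
side out 663 [311.8 281.8] [28.2 30. ] 136 xy z15 [ 554. -244.]
side hole 69 [311.6 281.5] [ 8.2 11.2] 99 xy z15 [ 554. -243.]
side out 468 [370.8 263. ] [12.3 56.5] 66 xy z15 [ 702. -259.]
side out 274 [293.5 244.3] [17.8 19.7] 106 xy z15 [ 565. -139.]
side hole 28 [293.7 244.3] [4.9 8. ] 98 xy z15 [ 565. -139.]
side out 530 [245.8 249.2] [23.6 29.2] 178 xy z15 [ 454. -103.]
side out 470 [267.2 208. ] [17.7 37.7] 73 xy z15 [556.  -8.]
side out 530 [328.8 209.8] [21.4 32. ] 11 xy z15 [700. -82.]
top out 612 [394.5 270.4] [23.8 39.2] 175 xy z15 [ 381. -333.]
top out 333 [311.3 241.7] [20.3 21. ] 149 xy z15 [ 455. -103.]
top hole 53 [312.3 241.4] [7.3 9.6] 151 xy z15 [ 457. -105.]
top out 211 [397.3 210.6] [15.7 17.2] 100 xy z15 [ 549. -349.]
top hole 32 [397.2 210.5] [5.8 7.4] 147 xy z15 [ 550. -349.]
top out 398 [359.  206.9] [22.3 22.8] 93 xy z15 [ 558. -240.]
top hole 64 [358.8 207. ] [ 8.4 10. ] 148 xy z15 [ 557. -239.]
top out 202 [321.7 202.3] [16.  16.2] 114 xy z15 [ 569. -133.]
top hole 38 [321.6 202.4] [6.8 7.5] 135 xy z15 [ 569. -133.]
top out 331 [278.  205.1] [13.7 34.5] 3 xy z15 [558.  -8.]
top out 323 [308.5 158.8] [18.  23.1] 25 xy z15 [698. -96.]
top hole 15 [308.2 159. ] [3.4 6.5] 117 xy z15 [697. -95.]
top out 909 [405.4 158.5] [29.5 41.2] 0 xy z15 [ 705. -381.]
top out 266 [350.4 148.8] [35.6 51.3] 161 xy z15 [ 732. -220.]
```

View pics/ct.png

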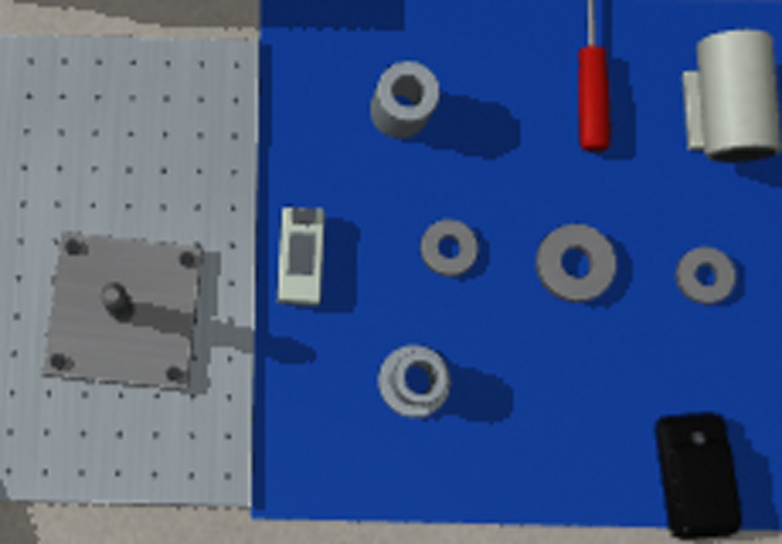

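View pics/cs.png

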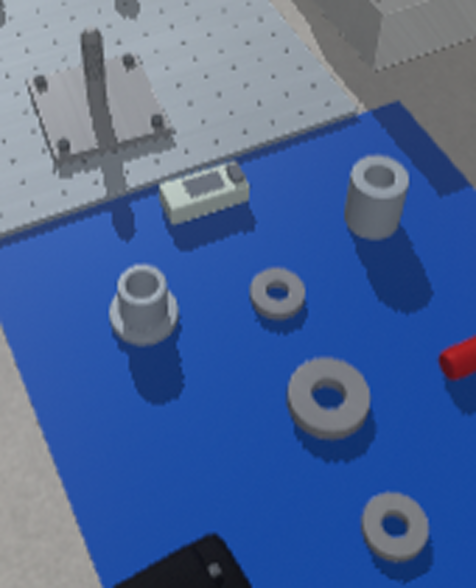

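The crops confirm it: the middle ring (top 359,207; side 312,282) is clearly larger, about 23 px across against 16 px, which matches 66 mm. The spacer is the plain tube at top (308,159), and the bushing is the flanged one at (313,241). Next I'll measure points across both views.

```bash
python3 - <<'E'
from h import *
P=lambda a,b:print(tri(a,b)[0].round(1),"gap %.1f"%tri(a,b)[1],end=" ")
print("washer mid");P((311.8,281.8),(359,206.9))
print("\nspacer mid");P((328.8,209.8),(308.5,158.8)); print(plane("side",(328.8,209.8),30)[:2].round(1),plane("top",(308.5,158.8),30)[:2].round(1))
b=((143/2.8+195,282/2.8+140),(420/3.4+190,376/3.4+130)); print("bushing top");P(*b);print(plane("side",b[0],48)[:2].round(1),plane("top",b[1],48)[:2].round(1))
# screws and stud by dark blobs on the base
for n,(x0,y0,x1,y1),quad in(("top",(200,190,255,250),[(63,232),(203,246),(192,390),(43,375)]),("side",(198,145,262,203),[(28,83),(134,57),(172,128),(62,162)])):
    f,o=(3.4,(190,130)) if n=="top" else (2.8,(195,140))
    q=np.array(quad)/f+o; u=lambda a,b:np.cross([*a,1],[*b,1]); c=np.cross(u(q[0],q[2]),u(q[1],q[3])); c=c[:2]/c[2]
    print(n,"diag centre",c.round(1),plane(n,c,22)[:2].round(1))
    g=cv2.cvtColor(cv2.imread(f"pics/{n}0.png"),cv2.COLOR_BGR2GRAY)[y0:y1,x0:x1]
    g=cv2.resize(g,None,fx=4,fy=4,interpolation=cv2.INTER_CUBIC)
    k,_,st,ce=cv2.connectedComponentsWithStats((g<85).astype(np.uint8))
    for s,e in zip(st[1:],ce[1:]):
        if s[4]>60: p=(e+.5)/4-.5+(x0,y0); print("  blob",s[4]/16,"box",(s[:2]/4+(x0,y0)).round(1),(s[2:4]/4).round(1),p.round(1),"z28",plane(n,p,28)[:2].round(1))
a=((91.5/2.8+195,33/2.8+140),(113/3.4+190,292/3.4+130));print("tip");P(*a);print(plane("side",a[0],120)[:2].round(1),plane("top",a[1],120)[:2].round(1))
t=cv2.imread("pics/top0.png")[195:245,195:255]; s=cv2.imread("pics/side0.png")[145:195,200:260]
r=lambda i:cv2.resize(i,None,fx=6.6,fy=8,interpolation=cv2.INTER_NEAREST); cv2.imwrite("pics/stud.png",np.hstack([r(t),r(s)]))
E
```

```text
washer mid
[ 557.8 -241.5    8.4] gap 2.3 
spacer mid
[691.4 -93.   32.2] gap 3.1 [691.  -91.4] [693.6 -93.8]
bushing top
[ 456.3 -103.7   49.1] gap 0.1 [ 456.6 -102.9] [ 456.3 -103.8]
top diag centre [226.9 220.7] [509.  136.9]
  blob 23.6875 box [209.2 200.2] [6.5 5. ] [211.9 202.5] z28 [559.4 181. ]
  blob 26.75 box [242.8 204. ] [7.5 5. ] [245.8 206. ] z28 [551.3  84.3]
  blob 4.5 box [248.  211.2] [1.2 5.5] [248.1 213.1] z28 [531.1  77.2]
  blob 189.0 box [221. 213.] [27.2 23.2] [234.3 222.6] z28 [503.5 115.5]
  blob 23.8125 box [204.8 234. ] [7. 5.] [207.5 236.2] z28 [463.9 189. ]
  blob 27.3125 box [238.8 237.8] [7.5 6. ] [242.2 240. ] z28 [455.2  91.9]
side diag centre [230.9 177.7] [507.6 131.4]
  blob 34.375 box [227.  151.8] [ 5.  17.8] [229.6 160.8] z28 [527.9 193.7]
  blob 24.0625 box [224.2 152.5] [ 4.  16.5] [225.5 160.8] z28 [516.9 198.7]
  blob 9.3125 box [239.2 160.5] [3.5 3.5] [240.4 161.6] z28 [555.5 176.7]
  blob 8.75 box [207.8 167.8] [3.8 4. ] [209.2 169.5] z28 [461.2 183.7]
  blob 4.6875 box [231.8 170.5] [0.8 7.2] [231.6 174. ] z28 [513.  138.9]
  blob 13.3125 box [249.2 181.5] [3.8 4.5] [250.7 183.2] z28 [547.7  82.5]
  blob 10.4375 box [216.2 190.5] [3.5 4. ] [217.5 192. ] z28 [452.9  89.7]
tip
[509.4 139.9 111.5] gap 2.2 [505.4 130.4] [509.4 138.9]
```

View pics/stud.png

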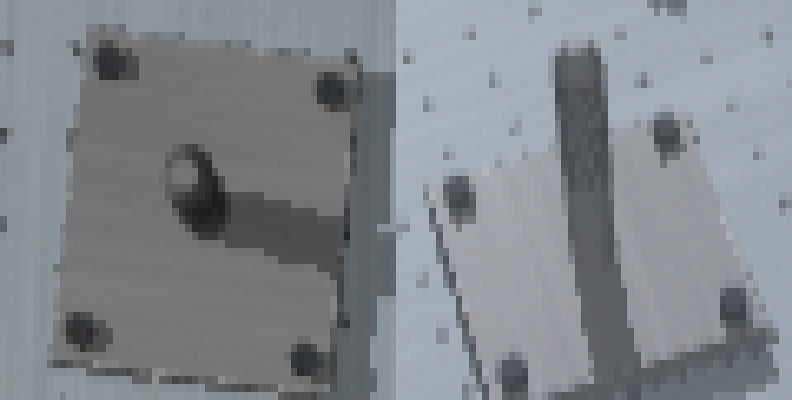

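Tube tip is about (507,135) and the screw centroid is (506,135), so stud and base agree. Top minus side is a steady (3,4) mm, so I'll average the two and correct with the held part in view. Next is the spacer, gripped twice at 90° so it centres itself in the gripper.

```bash
cat >> h.py <<'E'
from bench import env, ik, get_image
def rot(deg):  # tool down, fingers closing along world heading deg (mod 180), wrist turned least
    q=env.get_state()["q"]; best=None
    p=env.get_state()["position"]
    for k in(0,180):
        h=np.radians(deg+k); a=(h+np.pi/2)/2   # tool y=(sin2a,-cos2a)
        r=np.pi*np.array([np.cos(a),np.sin(a),0]); j=ik(p,r)
        if j is not None and (best is None or abs(j[5])<best[0]): best=(abs(j[5]),r)
    return best[1]
def rep(t=""):
    s=env.get_state(); print(t,"t=%.1f"%s["time_s"],s["position"].round(1),"gap %.1f"%(85*s["finger_gap"]),"F",np.round(s["ft_force"],1),"grip",np.round(s["gripper_force"],1))
def pick(x,y,off,h1,open_,force,mid=None):
    r1,r2=rot(h1),rot(h1+90)
    env.set_gripper(open_,20)
    env.move_to([x,y,off+70],r1); env.servo_line([x,y,off],velocity=120)
    env.set_gripper(0,20); rep("grip1"); env.set_gripper(open_)
    env.servo_line([x,y,off],rotation=r2); rep("turned")
    env.set_gripper(0,force); rep("grip2")
def down(x,y,z_from,z_exp,thr=3):
    env.servo_line([x,y,z_from],velocity=60); env.wait(.2); f0=env.get_state()["ft_force"][2]; z=z_from
    while z>z_exp-6:
        z-=1; env.servo_line([x,y,z],velocity=20); f=env.get_state()["ft_force"][2]-f0
        if abs(f)>thr: break
    rep("down z=%.1f exp=%.1f df=%.1f"%(z,z_exp,f))
E
python3 - <<'E'
from h import *
pick(692,-93,36,0,1.0,50)
env.servo_line([692,-93,190],velocity=250); rep("up")
env.move_to([506,135,190],env.get_state()["eef_rot"]); rep("over")
for n in("side","top"): cv2.imwrite(f"pics/{n}1.png",get_image(n))
t=cv2.imread("pics/top1.png")[170:250,170:270]; s=cv2.imread("pics/side1.png")[90:190,185:285]
r=lambda i:cv2.resize(i,(400,int(400*i.shape[0]/i.shape[1])),interpolation=cv2.INTER_CUBIC); a,b=r(t),r(s)
cv2.imwrite("pics/hold1.png",np.hstack([np.vstack([a,np.zeros((400-a.shape[0],400,3),np.uint8)]),b]))
E
```

```text
grip1 t=4.5 [692.5 -93.2  37.4] gap 51.7 F [-2.6  0.9  6.2] grip 21.1
turned t=6.6 [692. -93.  36.] gap 84.8 F [-0.5 -0.1  0.1] grip 0.0
grip2 t=7.0 [692.4 -93.2  36.5] gap 50.0 F [ 0.4 -0.3  1.8] grip 52.5
up t=7.8 [690.6 -92.6 187.3] gap 49.6 F [-0.7  0.4 -3.4] grip 52.3
over t=8.9 [506.9 134.4 190.1] gap 49.8 F [ 0.  -0.2 -2.2] grip 52.3
```

View pics/hold1.png

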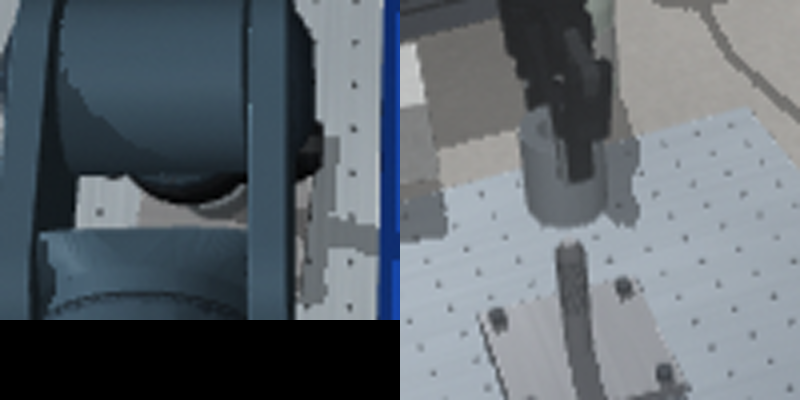

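The arm hides the stud from the top camera. In the side view the held tube spans columns 522–607 of the crop with its lower edge at row ~226, and the stud tip is at (571,243). The side camera's error can be calibrated against the held tube's known pose.

```bash
python3 - <<'E'
from h import *
im=cv2.imread("pics/side1.png"); g=cv2.cvtColor(im,cv2.COLOR_BGR2GRAY)
th=np.linspace(0,2*np.pi,72); c=np.array([506.9,134.4,0])
circ=lambda z:proj("side",c+np.c_[26*np.cos(th),26*np.sin(th),0*th+z])
b=np.vstack([circ(154),circ(214)]); B=circ(154)
print("pred cols",b[:,0].min(),b[:,0].max(),"bottom circ cols",B[:,0].min(),B[:,0].max(),"lowest",B[:,1].max(),"top",b[:,1].min())
for r in(130,134,138,141): print(r,g[r,208:246])
for col in(222,226,230): print("col",col,g[136:156,col])
for r in(152,154,156): print(r,g[r,218:240])
# screw centroid in side view (pic 0), z=28
s=[(240.4,161.6),(209.2,169.5),(250.7,183.2),(217.5,192.0)]
print(np.mean([plane("side",p,28)[:2] for p in s],0), "mm per px", plane("side",(231,177),28)-plane("side",(230,177),28),plane("side",(230,178),28)-plane("side",(230,177),28))
E
```

```text
pred cols 214.0988077864239 236.7995102447 bottom circ cols 216.53593449044448 236.7995102447 lowest 147.11407075573 top 115.0726014608566
130 [161 159 161 163 166 163 162 125  93  95  99 101 104 106 106 108  96  91
  84  50  49  49  50  50  49  78  92  87  96 106 106 106 106 107 107 107
 107 166]
134 [176 177 176 177 177 176 170 157  95  95  98 100 103 105 107 108  94  91
  95  60  50  51  53  58  65  84  91  87  90 107 108 107 108 107 108 167
 168 168]
138 [179 179 179 178 178 178 178 177 116  94  97 100 103 104 106 108 108 108
 107 107 106 103 101 101 100  96  92  88  80 107 107 107 109 108 109 156
 170 169]
141 [179 179 178 176 177 176 176 176 157  97  97  99 102 104 106 107 107 108
 107 106 105 105 102 101 100  96  92  89  92 108 108  85  98 108 109 109
 109 167]
col 222 [107 106 106 106 105 106 106 106 105 109 137 175 175 175 176 174 175 175
 173 174]
col 226 [ 98 106 107 106 107 107 106 106 106 106 119 157 173 170 161 138  99  98
  96  93]
col 230 [ 99 102 101 102 101 102 102 102 102 111 145 175 174 173 160 113  80  83
  83  79]
152 [176 175 176 174 175 152  90  93  99 100  97  90  80 158 173 172 173 173
 172 172 171 171]
154 [175 175 173 173 173 151  86  91  96  96  96  91  83 123 172 172 171 173
 164 138 168 172]
156 [174 176 176 176 174 174  72  76  86  81  78  81  80 110 173 173 172 173
 173 174 175 175]
[504.31649535 133.16463767] mm per px [ 2.55798855 -1.19073433  0.        ] [-1.4372677 -3.734553   0.       ]
```

Side estimate corrected by the held tube is about (505,132), against about (507,137) from the top view. That is within the 3.5 mm clearance plus the taper, so I'll enter at (505.5,133) and probe the bore against the stud to find its centre.

```bash
cat > probe.py <<'E'
from h import *
off=36.5; c=np.array([505.5,133.])
env.servo_line([*c,off+124],velocity=80); env.wait(.3); rep("above")
f0=np.array(env.get_state()["ft_force"]); z=124; ok=True
while z>96:
    z-=2; env.servo_line([*c,off+z],velocity=40); d=env.get_state()["ft_force"]-f0
    if np.linalg.norm(d)>6: print("contact",z,d.round(1)); ok=False; break
rep("in")
if ok:
    env.wait(.2); f0=np.array(env.get_state()["ft_force"])
    for ax in(0,1,0):
        e=[]
        for sg in(1,-1):
            k=0
            while k<9:
                k+=1; p=c.copy(); p[ax]+=sg*k; env.servo_line([*p,off+z],velocity=20)
                s=env.get_state()
                if abs(s["ft_force"][ax]-f0[ax])>3.5: break
            e.append(s["position"][ax]); env.servo_line([*c,off+z],velocity=60)
        print(ax,np.round(e,1)); c[ax]=np.mean(e); env.servo_line([*c,off+z],velocity=40)
    print("stud",c.round(2)); rep(); np.save("stud.npy",c)
E
python3 probe.py
```

```text
above t=9.8 [505.8 133.1 161. ] gap 49.7 F [-0.2  0.4 -2.5] grip 52.3
contact 110 [-0.3  4.9  4.6]
in t=11.6 [506.2 133.8 147.2] gap 50.0 F [-0.5  5.3  2.1] grip 52.8
```

The force pushes the tube toward +y, so the stud lies farther in +y, as the top camera said. I'll shift to y=136.5 and continue.

```bash
sed -i 's/c=np.array(\[505.5,133.\])/c=np.array([506.,136.5])/; s/off+124\],velocity=80/off+118],velocity=80/; s/z=124; ok/z=118; ok/' probe.py; python3 - <<'E'
from h import *
p=env.get_state()["position"]; env.servo_line([506,134,160],velocity=60)
E
python3 probe.py
```

```text
above t=12.5 [506.1 136.5 154.6] gap 49.4 F [-0.4 -0.1 -3.1] grip 52.5
in t=15.3 [505.9 136.5 132.3] gap 49.6 F [ 0.3  0.  -2.8] grip 52.5
0 [509.4 504.9]
1 [143.9 136.3]
0 [511.3 502.7]
stud [507.01 140.08]
 t=24.0 [506.8 140.1 132.4] gap 49.7 F [-0.7  0.7 -2. ] grip 53.1
```

Probing gives the stud axis at (507.0,140.1), with about 7 mm of play as expected. I'll lower and release the spacer, then centre-grip the washer.

```bash
python3 - <<'E'
from h import *
c=np.load("stud.npy")
down(*c,62,58.5); env.set_gripper(1.0); rep("released")
p=env.get_state()["position"]; env.servo_line([*c,215],velocity=300)
x,y=557.8,-241.5
pick(x,y,-4,0,1.0,60)
env.servo_line([x,y,20],velocity=100); rep("lift")
env.servo_line([x,y,160],velocity=300); rep("up")
for n in("side","top"): cv2.imwrite(f"pics/{n}2.png",get_image(n))
a=cv2.imread("pics/side2.png"); b=cv2.imread("pics/top2.png")
r=lambda i:cv2.resize(i,(400,400),interpolation=cv2.INTER_CUBIC); cv2.imwrite("pics/w2.png",np.hstack([r(a[120:220,180:280]),r(a[150:350,220:420])]))
E
```

```text
down z=56.0 exp=58.5 df=4.6 t=27.0 [507.2 140.1  56.5] gap 49.9 F [-2.1 -0.4  2.2] grip 53.5
released t=27.5 [507.1 140.   56. ] gap 85.4 F [-0.3 -0.5 -0.6] grip 0.0
grip1 t=31.0 [ 558.5 -242.    -2.4] gap 65.3 F [-2.5  0.3  6. ] grip 21.7
turned t=33.0 [ 557.8 -241.5   -4. ] gap 85.0 F [-0.6  0.2 -0.6] grip 0.0
grip2 t=33.4 [ 558.3 -241.8   -3.2] gap 62.9 F [-1.   0.9  4.9] grip 66.8
lift t=33.7 [ 557.9 -241.6   20.3] gap 63.0 F [-0.3  0.1 -3. ] grip 66.4
up t=34.4 [ 556.7 -240.8  158. ] gap 63.1 F [-0.4 -0.3 -3.6] grip 66.6
```

View pics/w2.png

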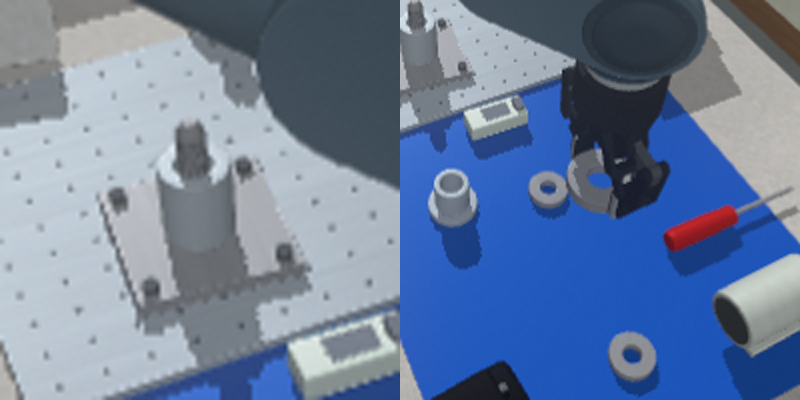

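The spacer stands flat on the base around the stud (left half, around (197,190)), and the washer is held level (right half, around (600,180)). From the spacer's set-down height the mat is about 2 mm thick. Now the guarded washer placement.

```bash
cat >> h.py <<'E'
def thread(off,under):
    c=np.load("stud.npy"); r=env.get_state()["eef_rot"]
    env.move_to([*c,off+150],r); env.servo_line([*c,off+122],velocity=100); env.wait(.3); rep("above")
    f0=np.array(env.get_state()["ft_force"])
    for z in np.arange(119,under+4,-3):
        env.servo_line([*c,off+z],velocity=50); d=env.get_state()["ft_force"]-f0
        if np.linalg.norm(d)>7: rep("EARLY CONTACT z=%.0f"%z); return False
    down(*c,off+under+3,off+under); return True
E
python3 - <<'E'
from h import *
c=np.load("stud.npy")
if thread(-5.2,82):
    env.set_gripper(1.0); rep("released"); env.servo_line([*c,165],velocity=250)
    x,y=456.5,-103
    pick(x,y,17,0,1.0,40)
    env.servo_line([x,y,60],velocity=100); env.servo_line([x,y,170],velocity=300); rep("up")
    a=get_image("side"); cv2.imwrite("pics/side3.png",a)
    r=lambda i:cv2.resize(i,(400,400),interpolation=cv2.INTER_CUBIC); cv2.imwrite("pics/w3.png",np.hstack([r(a[120:220,180:280]),r(a[130:290,180:340])]))
E
```

```text
above t=36.6 [507.5 140.1 117.4] gap 62.6 F [-0.6  0.5 -3. ] grip 66.5
down z=75.8 exp=76.8 df=8.7 t=40.8 [507.4 140.   76.8] gap 63.1 F [-3.3 -1.   5.6] grip 67.3
released t=41.2 [507.1 140.1  75.8] gap 84.9 F [-0.2  0.1  0.8] grip 0.0
grip1 t=44.1 [ 456.8 -103.2   17.6] gap 41.2 F [-1.5  0.4  5.7] grip 20.2
turned t=46.4 [ 456.5 -103.    17. ] gap 85.0 F [-0.3  0.   0.7] grip 0.0
grip2 t=46.8 [ 456.6 -103.1   17.3] gap 41.1 F [-2.5  0.9  5.1] grip 40.6
up t=47.9 [ 456.2 -102.9  169.7] gap 40.9 F [-0.7  0.5 -2.7] grip 40.8
```

View pics/w3.png

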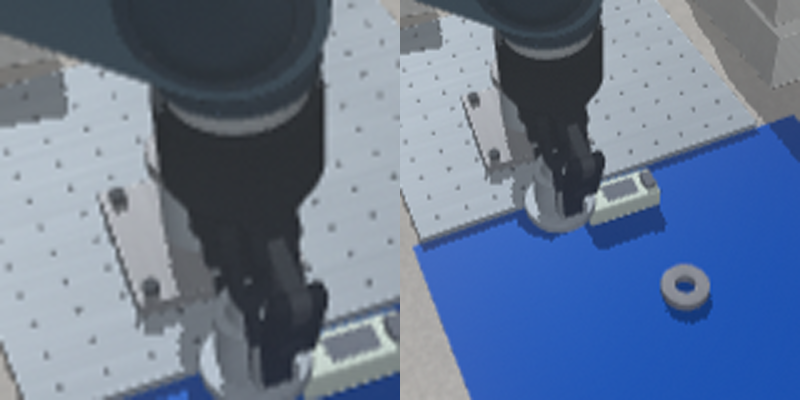

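The bushing is held level with its flange down (right half, around (555,205)). The gripper hides the stud from this angle, but the washer's contact height matched the expected value. Placing the bushing.

```bash
python3 - <<'E'
from h import *
c=np.load("stud.npy")
if thread(15.3,97):
    env.set_gripper(1.0); rep("released"); env.servo_line([*c,225],velocity=150)
    env.move_to([456,-150,230],env.get_state()["eef_rot"]); rep("away")
a,b=get_image("side"),get_image("top"); cv2.imwrite("pics/side4.png",a)
r=lambda i:cv2.resize(i,(400,400),interpolation=cv2.INTER_CUBIC); cv2.imwrite("pics/w4.png",np.hstack([r(a[110:210,180:280]),r(b[150:290,170:310])]))
E
```

```text
above t=49.7 [507.4 140.1 137.9] gap 41.3 F [-0.2  0.3 -2.4] grip 40.9
down z=111.3 exp=112.3 df=8.4 t=52.6 [507.5 140.1 112.3] gap 41.1 F [-3.3 -1.8  6.2] grip 41.4
released t=53.2 [506.9 140.1 111.2] gap 85.3 F [ 0.7 -0.   0.2] grip 0.0
away t=55.2 [ 456.1 -149.3  229.7] gap 84.8 F [ 0.8 -0.  -0.3] grip 0.0
```

View pics/w4.png

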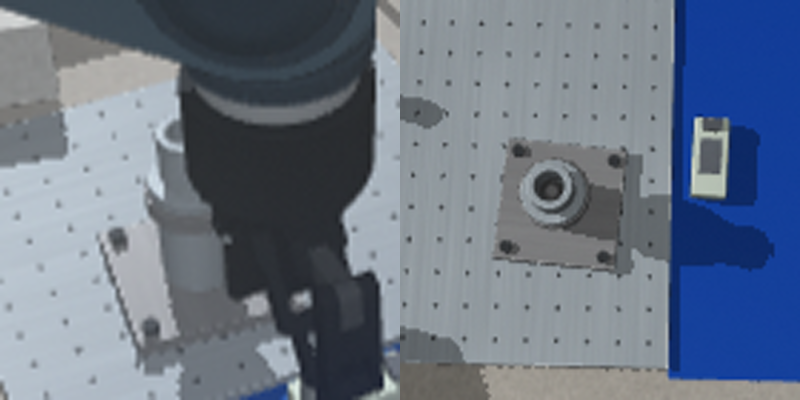

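The stack stands straight on the stud, in the order spacer, washer, bushing with its flange down (side around (175,200), top around (553,190)). The stud tip shows inside the bore and the arm is clear, so I'm handing it in.

```bash
python3 -c "
from bench import job; print(job.finish_job())"
```

```text
the job is handed in; nothing more can be done
None
```

The spacer, the largest washer and the bushing (flange down) are stacked on the stud in that order, each lowered to contact and released; the job was handed in at about 55 s with the arm clear, and no verdict was returned.

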